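Put the bench ware back at its own stations

TASK

After wiping the bench, somebody put everything back at the wrong station. Put the conical flask on the magnetic stirrer, the squat screw-lid jar on the balance, the tube rack on the aluminium cold plate with its long side along the plate's long side, and the squeeze bottle on the round cork mat, each standing upright in the middle of its platform. A platform takes only one thing at a time, and the empty black rubber mat is free for parking something on the way; keep everything upright and set it down gently.

Things in the scene. Friction and masses are not known exactly. Their poses are not given: they have to be found in the camera images.
- flask: Stoppered conical (Erlenmeyer) flask of amber glass, about 0.16 kg, 110 mm high in all: base 68 mm across, cone narrowing to 28 mm at 72 mm height, straight round neck 27-28 mm across from 72 to 98 mm height (grip here), black rubber stopper 23 mm across from 98 to 110 mm. Origin: centre of its underside; z up. It starts on the cold plate or on the cork mat. Belongs on the stirrer.
- jar: Squat round white plastic jar with screw lid, about 0.12 kg, 48 mm high; body 56 mm across, lid (34 to 48 mm height) 60 mm across. Grip it across the diameter. Origin: centre of its underside; z up. It starts on the cold plate or on the cork mat. Belongs on the balance.
- rack: Grey plastic tube rack, a block 84 mm (x) by 42 mm (y) by 40 mm high, with two rows of four white tube caps standing 6 mm above its top; about 0.13 kg. Grip it across the 42 mm width. Origin: centre of its underside; its x axis is the long side; z up. It starts on the stirrer or on the balance. Belongs on the cold plate, lengthways.
- bottle: White round plastic squeeze bottle, about 0.14 kg, straight body 50 mm across up to 80 mm height (grip here), then a shoulder, a yellow cap 30 mm across from 90 to 104 mm and a short upright nozzle to 118 mm. Origin: centre of its underside; z up. It starts on the stirrer or on the balance. Belongs on the cork mat.
- stirrer: Magnetic stirrer, fixed: white housing 135 x 116 mm, with a knob on its front, and a flat round white ceramic plate 100 mm across on top. Origin: at bench level under the centre of the plate; the plate's surface is 45 mm above it. The housing reaches 80 mm to the front (-x) and 56 mm to the back.
- balance: Small balance, fixed: black housing 155 x 116 mm, 30 mm high, with a green display and two keys in front, and a flat square steel pan 98 x 98 mm. Origin: at bench level under the centre of the pan; the pan's surface is 45 mm above it and does not give. The housing reaches 100 mm to the front (-x) and 56 mm to the back.
- cold_plate: Bare flat aluminium plate, fixed, 120 mm (x, the long side) by 74 mm (y), top 20 mm above the bench. Origin: at bench level under its centre.
- cork_mat: Flat round cork mat, fixed, 110 mm across, top 20 mm above the bench. Origin: at bench level under its centre.
- spare_mat: The free spot: flat square black rubber mat, fixed, 135 x 135 mm, 4 mm thick, empty at the start. Origin: at bench level under its centre.
There are look-alikes about, which are no part of the job. Leave any green look-alike of the rack alone.

How it is judged (in metres and radians):
At the end, for the whole second after the job is handed in: Flask on stirrer plate, jar on balance pan, rack on cold plate, bottle on cork mat: each resting on the surface (height within 4 mm), centred within 15 mm, upright within 0.1 rad, at rest and released; the rack's long side within 0.2 rad of the plate's, either way round (horizontal distance between flask and stirrer below 0.015 m and z of flask in the frame of stirrer between 0.041 and 0.049 m and angle between each of flask, jar, rack, bottle's own z axis and vertical below 0.1 rad and linear speed of each of flask, jar, rack, bottle below 0.02 m/s and contact force between each of flask, jar, rack, bottle and the fingers below 0.1 N and horizontal distance between jar and balance below 0.015 m and z of jar in the frame of balance between 0.041 and 0.049 m and horizontal distance between rack and cold_plate below 0.015 m and z of rack in the frame of cold_plate between 0.016 and 0.024 m and horizontal distance between bottle and cork_mat below 0.015 m and z of bottle in the frame of cork_mat between 0.016 and 0.024 m and angle between the x axis of rack and the x axis of cold_plate, either way round below 0.2 rad); the robot touches nothing.
It fails at once if the flask, jar, rack or bottle is tipped more than 0.6 rad (angle between any of flask, jar, rack, bottle's own z axis and vertical above 0.6 rad).
It fails at once if the flask, jar, rack or bottle is dropped or banged onto a platform or the spare mat (more than 30 N) (contact force between any of flask, jar, rack, bottle and stirrer above 30 N or contact force between any of flask, jar, rack, bottle and balance above 30 N or contact force between any of flask, jar, rack, bottle and cold_plate above 30 N or contact force between any of flask, jar, rack, bottle and cork_mat above 30 N or contact force between any of flask, jar, rack, bottle and spare_mat above 30 N).
It also fails if it takes over 138 s, if anything falls off the work surface, if the arm or the gripper's body presses on something with over 40 N, if the wrist force passes 120 N, or if a joint passes its speed limit or range.

ROBOT

A 6-joint arm with a two-finger parallel gripper is mounted at the origin on the work surface. World frame = base frame: x ahead of the robot, y to its left, z up, the work surface at z = 0. Lengths are in mm, angles in rad, forces in N, time in s.
With the tool pointing down it reaches from about 350 to 875 mm from the base axis. Payload 4.2 kg.
Tool frame: the origin (TCP) lies midway between the tips of the shut fingers; the grasp point (between the pads) lies 19 mm behind it; z points along the fingers, y is the direction in which the jaws open and shut (so a half turn about z gives the same grasp; the last joint's range is limited). The gripper opens to 87 mm and grips with 3 to 60 N. Pads are 19 mm wide; open, the fingers measure 117 mm over their backs; the gripper's body (75 mm by 190 mm) begins 51 mm behind the grasp point.
Start: joints at [1.53, 0.385, 0.008, 0, -1.194, -0.259], TCP at [184.548, 597.111, 222.55] pointing down, gripper open.
Joint ranges: [-3.14, 3.14], [-1.21, 2.06], [-1.07, 1.41], [-3.16, 2.05], [-2.99, -0.16], [-3.1, 3.1]. Speed limits (rad/s): [2.79, 2.79, 3.14, 3.14, 3.14, 3.14].

INTERFACE

Orientations are given as a unit quaternion [x, y, z, w].
In Python, from cell import r, snapshot, workorder gives the robot as it stands.
- The arm moves only by the tool move_arm, never from a script. Its argument "increments" is a list of rows, each a list of 5 numbers: the shift along the tool's x, y, z in cm, then the turn about the tool's z in rad, then the closure, from 0 (fully open) to 1 (shut). In form: [[dx, dy, dz, spin, jaw], ...]. A call has 1 to 12 rows; each row is the pose to reach, as a shift and turn from the pose commanded when the call began, along the tool's axes at that moment; what a row does not reach only later rows make up. A row lasts 1/12 s, in which the tool goes at most 41.7 mm and 7.16 degrees, less where a joint would pass 70% of its speed; a pose out of reach is approached as far as the arm can. A call with a gripper value outside its range is refused whole. The fingers move at their own pace and stop on an object; "force" is the grip in N (left out, the last holds). Time passes only in rows, so rows that repeat a pose let the fingers close. It gives the time, the measured TCP pose, the force and the opening at its end, in the units of the state.
- r.observe(): the state, without advancing time (a new reading comes with each control period).
- snapshot(name): name is "scene" or "top" or "wrist"; returns a dict with "img" (420x560x3 uint8, red, green, blue), "fx", "fy", "cx", "cy" (pixels), "k1" (the pictures are not rectified: a ray, as slopes to the right and down, at radius r is drawn at 1 + k1 r^2 times it, then the intrinsics apply), "eye" and "rotation" of the camera in the world; the wrist camera has in their place "hand_eye" (4x4, takes a point from camera to tool coordinates, whose origin is the TCP and whose axes are the flange's). Camera axes: x right, y up, looking along -z (the intrinsics and any distortion apply to the point x, -y, -z); pixel columns grow to the right and rows downward; lengths in mm; the calibration is good to about 2 mm. A picture is of the moment at which its call begins: read the wrist's pose just before it. There is no depth.
- workorder.close_job(): hands the job in, once; it reports no verdict.
The state is a dict: "time_s": time; "joint_pos": joint angles; "joint_vel": joint speeds; "effort": joint torques, N m; "tcp_pos": TCP position; "ee_rot": TCP orientation; "wrist_force": force on the tool from outside, world axes, zero at the start; "ft_torque": the same for the moment, N m; "opening": finger opening in mm.
Only numpy, scipy, OpenCV 4.12 (cv2) and the standard library are available. Lean on these libraries where they do the work, as an engineer would, in place of code of your own. Each camera call takes 0.05 s, during which the arm holds its last target.

## Working session

There is one attempt and no reset: what is moved stays moved. The work goes in short steps, Python scripts to look and compute and a tool call to move; the robot and the scene stay as the last step left them, time stands still between calls to the robot, and variables do not carry over. Pictures are saved under pics/ and viewed, and the job is handed in when it is done.

Besides the shell and the picture viewer there is one more tool, called as a command line: name --pt "numbers of a row" for each row, then --argument value for the rest. move_arm: Moves the arm, as the interface text tells. Its arguments: {"type":"object","properties":{"increments":{"type":"array","items":{"type":"array","items":{"type":"number"}}},"force":{"type":"number"}},"required":["increments"]}

```bash
ls; mkdir -p pics; python3 - <<'E'
from cell import r, snapshot, workorder
import cv2,pickle
print(r.observe())
for n in ("scene","top","wrist"):
    s=snapshot(n); pickle.dump(s,open(f"pics/{n}0.pkl","wb"))
    cv2.imwrite(f"pics/{n}0.png",s["img"][:,:,::-1])
    print({k:v for k,v in s.items() if k!="img"})
E
```

```text
pics
{'time_s': 0.0, 'joint_pos': array([ 1.52956680e+00,  3.85604266e-01,  6.62650377e-03, -4.68914530e-04,
       -1.19402026e+00, -2.58615568e-01]), 'joint_vel': array([ 0.0016641 , -0.00045617,  0.00107126, -0.000412  ,  0.00120904,
       -0.00031414]), 'effort': array([-1.68588176e-04, -3.90665495e+01,  1.87408161e+01,  4.21989307e+00,
        1.10015343e-02, -2.01017997e-04]), 'tcp_pos': array([184.41131506, 596.54362233, 221.43554758]), 'ee_rot': array([ 9.88769103e-01, -1.49446985e-01, -9.72115320e-05,  1.11798880e-03]), 'wrist_force': array([0.64044961, 0.92082184, 0.76553001]), 'ft_torque': array([-0.0057693 ,  0.00067847, -0.02311943]), 'opening': 87.18400116940634}
{'fx': 479.3318161502525, 'fy': 479.3318161502525, 'cx': 280.41117019706843, 'cy': 209.57088462701634, 'k1': -0.17342305181238904, 'eye': array([1327.05616838, -588.72325682, 1007.02842938]), 'rotation': array([0.3683389 , 0.18317117, 0.38704659, 0.82520889])}
{'fx': 516.0406374016792, 'fy': 516.0406374016792, 'cx': 275.39409773533555, 'cy': 210.32923837528134, 'k1': -0.1851802785382548, 'eye': array([ 262.81100706,   33.81091597, 1480.86042755]), 'rotation': array([-0.06484233,  0.0527398 ,  0.71508094, -0.69402682])}
{'fx': 297.4702676001699, 'fy': 297.4702676001699, 'cx': 275.2538863453085, 'cy': 207.5747605147653, 'k1': 0.018046576525194237, 'hand_eye': array([[ 8.47997323e-04,  9.67126758e-01,  2.54293362e-01,
         6.88674633e+01],
       [ 9.99999638e-01, -8.36587960e-04, -1.53013881e-04,
        -2.65367452e-01],
       [ 6.47549464e-05,  2.54293400e-01, -9.67127118e-01,
        -1.62555487e+02],
       [ 0.00000000e+00,  0.00000000e+00,  0.00000000e+00,
         1.00000000e+00]])}
```

View pics/top0.png

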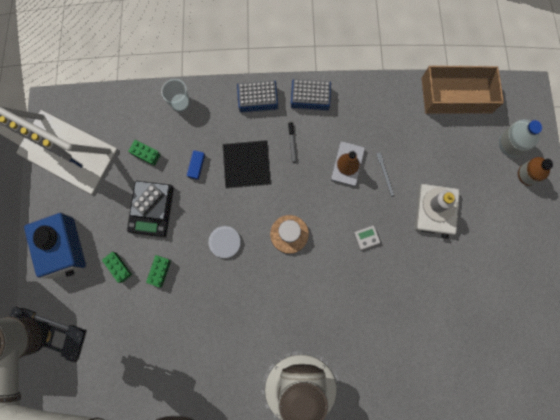

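View pics/scene0.png

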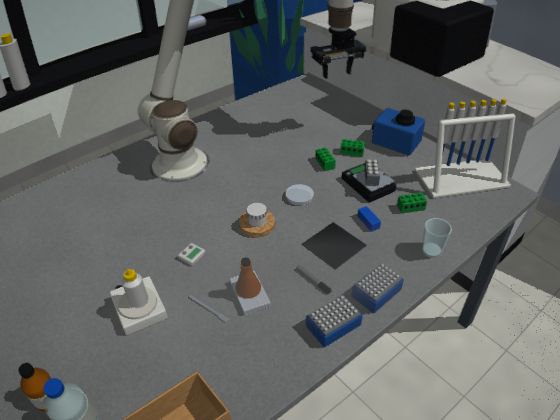

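View pics/wrist0.png

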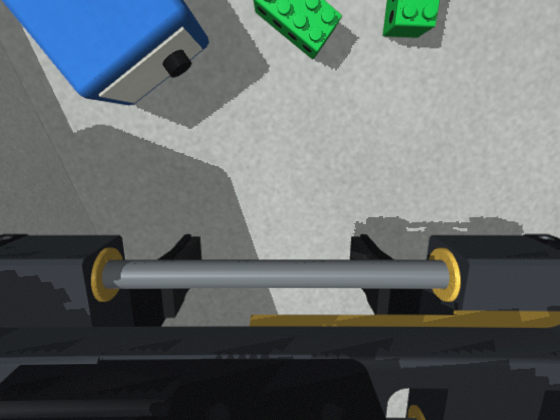

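```bash
cat > h.py <<'E'
import numpy as np, cv2, pickle
from scipy.spatial.transform import Rotation as R
def pose(s,st=None):
    """returns Rcw (cam cv->world), eye"""
    F=np.diag([1,-1,-1.])
    if "hand_eye" in s:
        Rt=R.from_quat(st["ee_rot"]).as_matrix(); H=np.array(s["hand_eye"])
        return Rt@H[:3,:3]@F, Rt@H[:3,3]+st["tcp_pos"]
    return R.from_quat(s["rotation"]).as_matrix()@F, np.array(s["eye"])
def K(s): return np.array([[s["fx"],0,s["cx"]],[0,s["fy"],s["cy"]],[0,0,1]]), np.array([s["k1"],0,0,0,0.])
def cast(s,px,z,st=None):
    Rc,e=pose(s,st); k,d=K(s)
    p=cv2.undistortPoints(np.array(px,float).reshape(-1,1,2),k,d).reshape(-1,2)
    v=np.c_[p,np.ones(len(p))]@Rc.T
    return e+v*((z-e[2])/v[:,2])[:,None]
def proj(s,P,st=None):
    Rc,e=pose(s,st); k,d=K(s)
    rv=cv2.Rodrigues(Rc.T)[0]
    return cv2.projectPoints(np.array(P,float).reshape(-1,1,3),rv,-Rc.T@e,k,d)[0].reshape(-1,2)
E
python3 - <<'E'
import pickle,cv2
s=pickle.load(open('pics/top0.pkl','rb'))
im=s['img'][:,:,::-1]
c=cv2.resize(im[120:290,90:290],None,fx=4,fy=4,interpolation=cv2.INTER_CUBIC);c=c[:600];cv2.imwrite('pics/a.png',c)
c=cv2.resize(im[120:270,270:470],None,fx=4,fy=4,interpolation=cv2.INTER_CUBIC);cv2.imwrite('pics/b.png',c)
E
```

```text
(no output)
```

View pics/a.png

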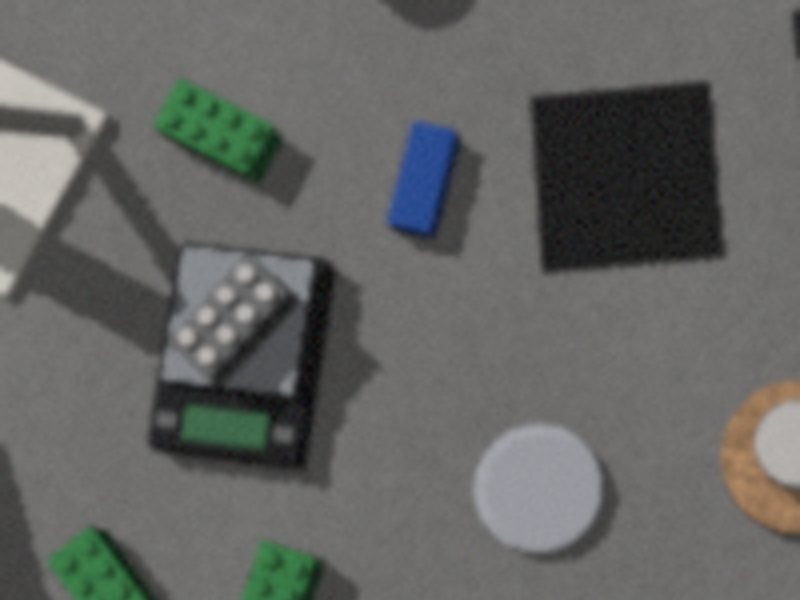

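View pics/b.png

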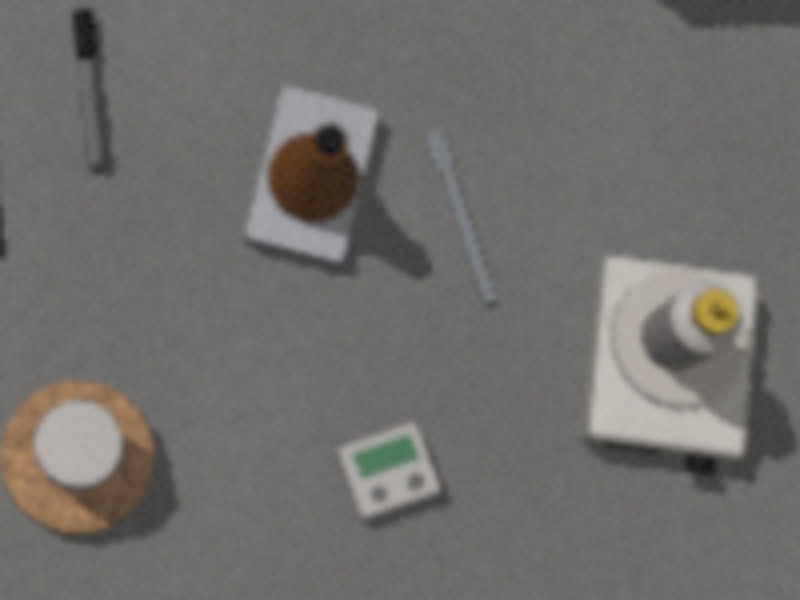

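```bash
python3 - <<'E'
from h import *
s=pickle.load(open('pics/top0.pkl','rb'))
A=np.array([90,120.]);B=np.array([270,120.])
def f(n,pts,o,z):
    p=(np.array(pts,float)+.5)/4-.5+o; w=cast(s,p,z); print(n,w.mean(0).round(1)); 
    if len(w)==4:
        d=np.roll(w,-1,0)-w; print('  ',np.linalg.norm(d,axis=1).round(1),np.degrees(np.arctan2(d[:,1],d[:,0])).round(1))
f('pan',[(183,247),(315,263),(297,393),(163,380)],A,45)
f('spare',[(530,97),(708,83),(724,254),(543,271)],A,4)
f('cold',[(285,87),(380,108),(343,262),(247,237)],B,20)
f('cork',[(78.5,457.5)],B,20)
f('jar',[(80,444)],B,68)
f('stopper',[(330,140)],B,130)
f('plate',[(678,340)],B,45)
f('stirhousing',[(606,258),(755,275),(742,455),(590,437)],B,40)
f('cap',[(716,312)],B,45+104)
caps=[(186,336),(205,356),(206,315),(226,334),(225,294),(244,313),(245,273),(264,292)]
f('rackcaps',caps,A,91)
w=cast(s,(np.array(caps)+.5)/4-.5+A,91); d=w[6]+w[7]-w[0]-w[1]; print('rack x dir',np.degrees(np.arctan2(d[1],d[0])))
# cross check with scene
s2=pickle.load(open('pics/scene0.pkl','rb'))
im=s2['img'][:,:,::-1].copy()
for P in ['pan']: pass
E
```

```text
pan [546.9 416.8  45. ]
   [99.5 95.2 99.7 98.4] [-99.  172.5  82.8  -7.5]
spare [654.5 138.2   4. ]
   [133.4 131.3 133.5 133.6] [ -87.5 -176.3   93.6    3.7]
cold [ 642.7 -161.1   20. ]
   [ 71.7 120.2  71.9 117.5] [-104.5  163.4   73.3  -16.7]
cork [439.1  17.9  20. ]
jar [442.6  17.1  68. ]
stopper [ 636.8 -158.7  130. ]
plate [ 506.2 -414.3   45. ]
stirhousing [ 495.8 -412.    40. ]
   [111.6 132.6 112.1 131.3] [-98.  170.8  81.3  -9.5]
cap [ 506.7 -409.7  149. ]
rackcaps [542.6 414.6  91. ]
rack x dir -43.624056183466706
```

```bash
cat >> h.py <<'E'
def goto(cmd,tgt):
    """cmd/tgt: x,y,z mm,yaw deg (tool x dir) -> increments cm, spin"""
    a=np.radians(cmd[3]); dx,dy,dz=np.array(tgt[:3],float)-cmd[:3]
    X=np.array([np.cos(a),np.sin(a)]); Y=np.array([np.sin(a),-np.cos(a)])
    sp=-np.radians((tgt[3]-cmd[3]+180)%360-180)
    return np.round([X@[dx,dy]/10,Y@[dx,dy]/10,-dz/10,sp],2), 'rows>=%.1f lin, %.1f spin'%(np.linalg.norm([dx,dy,dz])/41.7,abs(sp)/.125)
def after(cmd,inc):
    a=np.radians(cmd[3]); X=np.array([np.cos(a),np.sin(a)]); Y=np.array([np.sin(a),-np.cos(a)])
    p=np.array(cmd[:2])+10*inc[0]*X+10*inc[1]*Y
    return np.r_[p,cmd[2]-10*inc[2],cmd[3]-np.degrees(inc[3])].round(2)
def yaw(st):
    m=R.from_quat(st["ee_rot"]).as_matrix(); return np.degrees(np.arctan2(m[1,0],m[0,0]))
E
python3 - <<'E'
from h import *
from cell import r
s=pickle.load(open('pics/scene0.pkl','rb'))
im=s['img'][:,:,::-1].copy()
def sq(c,a,lx,ly,z,col):
    a=np.radians(a);X=np.array([np.cos(a),np.sin(a),0]);Y=np.array([-X[1],X[0],0])
    P=[np.r_[c,z]+X*lx*i/2+Y*ly*j/2 for i,j in((1,1),(1,-1),(-1,-1),(-1,1))]
    cv2.polylines(im,[np.int32(proj(s,P)*16)],True,col,1,cv2.LINE_AA,4)
def ci(c,rad,z,col):
    t=np.linspace(0,2*np.pi,40);P=np.c_[c[0]+rad*np.cos(t),c[1]+rad*np.sin(t),0*t+z]
    cv2.polylines(im,[np.int32(proj(s,P)*16)],True,col,1,cv2.LINE_AA,4)
r_=(0,0,255);g=(255,255,0)
sq((547,417),-7.5,98,98,45,r_);sq((654.5,138),3.6,135,135,4,r_);sq((643,-161),-16.7,120,74,20,r_)
ci((439,18),55,20,r_);ci((442.6,17),30,68,g);ci((637,-159),11.5,130,g);ci((507,-414),50,45,r_);ci((507,-410),15,149,g)
sq((543,415),-43.6,84,42,85,g)
im=cv2.resize(im[120:340,80:420],None,fx=2.3,fy=2.3,interpolation=cv2.INTER_CUBIC)
cv2.imwrite('pics/ov.png',im)
st=r.observe();print(yaw(st),st['joint_pos'].round(3))
cmd=[184.5,597.1,222.5,yaw(st)]
a=np.radians(-43.6)
print(goto(cmd,[543-75*np.cos(a),415-75*np.sin(a),222.5,-43.6]),goto(cmd,[543,415,150,-43.6]))
E
```

```text
-17.186984199903236 [ 1.53   0.385  0.007 -0.    -1.194 -0.259]
(array([32.91,  3.47, -0.  ,  0.46]), 'rows>=7.9 lin, 3.7 spin') (array([39.63,  6.8 ,  7.25,  0.46]), 'rows>=9.8 lin, 3.7 spin')
```

View pics/ov.png

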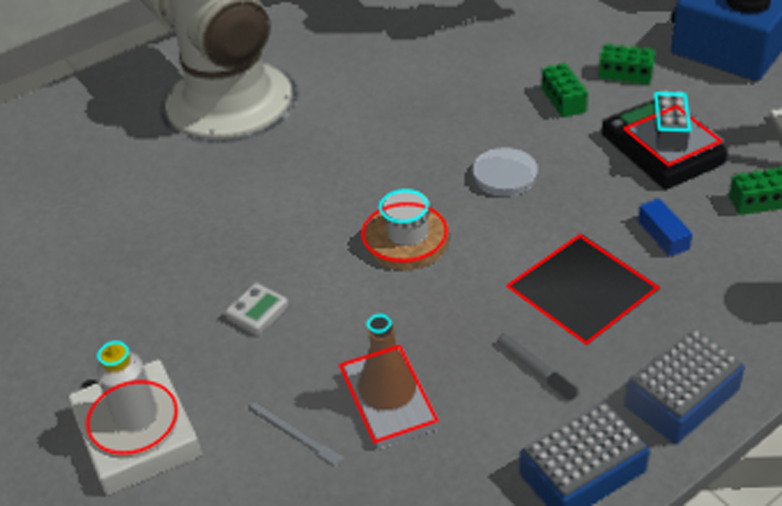

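move_arm --pt "8 1 0 0.1 0" --pt "12 1.2 0 0.2 0" --pt "16 1.5 0 0.3 0" --pt "20 2 0 0.4 0" --pt "24 2.5 0 0.46 0" --pt "28 3 0 0.46 0" --pt "31 3.3 0 0.46 0" --pt "33 3.5 0 0.46 0" --pt "33 3.5 0 0.46 0" --pt "33 3.5 0 0.46 0"

```text
time_s: 0.98
tcp_pos: [491.2, 464.5, 221.3]
ee_rot: [0.928, -0.373, -0.0, 0.001]
wrist_force: [-0.1, 0.8, -0.1]
opening: 86.8
```

```bash
cat > w.py <<'E'
import sys
from h import *
from cell import r,snapshot
st=r.observe();s=snapshot("wrist");n=sys.argv[1]
pickle.dump((s,st),open(f'pics/{n}.pkl','wb'));cv2.imwrite(f'pics/{n}.png',s['img'][:,:,::-1])
print(st['time_s'],st['tcp_pos'].round(1),yaw(st).round(1),st['joint_pos'].round(2),st['opening'],st['wrist_force'].round(1))
E
python3 w.py w1
```

```text
0.9833 [491.2 464.5 221.3] -43.8 [ 1.    0.47  0.15 -0.   -1.25 -0.19] 86.77094381090711 [-0.1  0.8 -0.1]
```

View pics/w1.png

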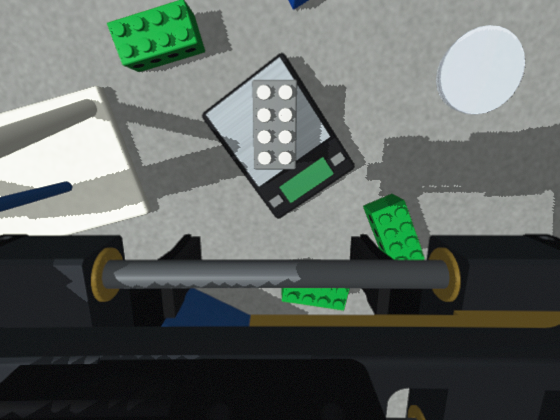

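```bash
python3 - <<'E'
from h import *
s,st=pickle.load(open('pics/w1.pkl','rb'))
c=[(264,92),(285,92),(264,115),(285,115),(264,137),(285,137),(264,158),(285,158)]
w=cast(s,c,91,st);print(w.mean(0).round(1)); d=w[0]+w[1]-w[6]-w[7];print(np.degrees(np.arctan2(d[1],d[0])))
print(proj(s,[[547,417,45]]+[[547+49*(i*np.cos(-.13)-j*np.sin(-.13)),417+49*(i*np.sin(-.13)+j*np.cos(-.13)),45] for i,j in((1,1),(1,-1),(-1,-1),(-1,1))],st).round(0))
g=cv2.cvtColor(s['img'],cv2.COLOR_RGB2HSV)
cmd=[491.2,464.5,222.5,-43.7]
m=w.mean(0)
print(goto(cmd,[m[0],m[1],125,-43.7]),goto(cmd,[m[0],m[1],45+9,-43.7]))
E
```

```text
[543.4 415.3  91. ]
-43.76652673649636
[[271. 125.]
 [208. 115.]
 [281.  56.]
 [333. 135.]
 [262. 187.]]
(array([ 7.18, -0.05,  9.75, -0.  ]), 'rows>=2.9 lin, 0.0 spin') (array([ 7.18, -0.05, 16.85, -0.  ]), 'rows>=4.4 lin, 0.0 spin')
```

move_arm --pt "3.5 0 0 0 0" --pt "7.2 0 1 0 0" --pt "7.2 0 5 0 0" --pt "7.2 0 8.5 0 0" --pt "7.2 0 12 0 0" --pt "7.2 0 14.5 0 0" --pt "7.2 0 16 0 0" --pt "7.2 0 16.8 0 0" --pt "7.2 0 16.8 0 0" --pt "7.2 0 16.8 0 0.3" --pt "7.2 0 16.8 0 0.6" --pt "7.2 0 16.8 0 0.6" --force 20

```text
time_s: 2.03
tcp_pos: [542.2, 417.7, 56.5]
ee_rot: [0.929, -0.371, 0.001, -0.002]
wrist_force: [0.0, 0.2, -0.1]
opening: 74.1
```

move_arm --pt "0 0 0 0 0.8" --pt "0 0 0 0 0.8" --pt "0 0 0 0 0.8" --pt "0 0 0 0 0.8"

```text
time_s: 2.37
tcp_pos: [541.8, 416.6, 54.9]
ee_rot: [0.929, -0.371, 0.0, -0.0]
wrist_force: [-0.0, 0.5, -0.6]
opening: 48.1
```

move_arm --pt "0 0 0 0 0.8" --pt "0 0 0 0 0.8" --pt "0 0 0 0 0.8" --pt "0 0 0 0 0.8"

```text
time_s: 2.7
tcp_pos: [541.8, 416.6, 54.7]
ee_rot: [0.929, -0.371, 0.0, -0.0]
wrist_force: [0.1, -0.5, 0.7]
opening: 41.7
```

```bash
python3 - <<'E'
from h import *
c=[541.8,416.6,54.7,-43.7]
print(goto(c,[653,139,135,-17]),goto(c,[653,139,14.7,-17]))
E
```

```text
(array([27.22, 12.39, -8.03, -0.47]), 'rows>=7.4 lin, 3.7 spin') (array([27.22, 12.39,  4.  , -0.47]), 'rows>=7.2 lin, 3.7 spin')
```

move_arm --pt "0 0 -1 0 0.8" --pt "0 0 -3 0 0.8" --pt "0 0 -5.5 0 0.8" --pt "1.5 0.7 -8 0 0.8" --pt "4 1.8 -8 0 0.8" --pt "7 3.2 -8 -0.06 0.8" --pt "10 4.6 -8 -0.12 0.8" --pt "13 6 -8 -0.18 0.8" --pt "16 7.3 -8 -0.24 0.8" --pt "19 8.7 -8 -0.3 0.8" --pt "22 10 -8 -0.36 0.8" --pt "24.5 11.2 -8 -0.42 0.8"

```text
time_s: 3.7
tcp_pos: [642.6, 164.6, 135.0]
ee_rot: [0.986, -0.168, -0.0, 0.0]
wrist_force: [0.7, 0.5, -0.3]
opening: 42.0
```

```bash
python3 - <<'E'
from h import *
from cell import r
st=r.observe();print(st['tcp_pos'].round(1),yaw(st),st['opening'],st['joint_pos'].round(2))
c=after([541.8,416.6,54.7,-43.7],[24.5,11.2,-8,-.42]);print(c)
print(goto(c,[653,139,14.7,-17]))
E
```

```text
[642.6 164.6 135. ] -19.343417365617377 42.00812549800759 [ 0.49  0.52 -0.01  0.   -1.05  0.74]
[641.55 166.36 134.7  -19.64]
(array([ 2.  ,  2.19, 12.  , -0.05]), 'rows>=3.0 lin, 0.4 spin')
```

move_arm --pt "2 2.2 0 -0.05 0.8" --pt "2 2.2 2.5 -0.05 0.8" --pt "2 2.2 5 -0.05 0.8" --pt "2 2.2 7.5 -0.05 0.8" --pt "2 2.2 9 -0.05 0.8" --pt "2 2.2 10.2 -0.05 0.8" --pt "2 2.2 10.9 -0.05 0.8" --pt "2 2.2 11.3 -0.05 0.8" --pt "2 2.2 11.5 -0.05 0.8" --pt "2 2.2 11.7 -0.05 0.8" --pt "2 2.2 11.8 -0.05 0.8" --pt "2 2.2 11.9 -0.05 0.8"

```text
time_s: 4.7
tcp_pos: [654.2, 139.5, 16.4]
ee_rot: [0.99, -0.144, 0.001, -0.0]
wrist_force: [-0.3, 0.9, -1.3]
opening: 42.0
```

move_arm --pt "0 0 0 0 0.8" --pt "0 0 0.1 0 0.8" --pt "0 0 0.1 0 0.8"

```text
time_s: 4.95
tcp_pos: [653.7, 139.3, 14.7]
ee_rot: [0.99, -0.144, 0.0, -0.0]
wrist_force: [0.3, 0.6, -0.4]
opening: 42.1
```

move_arm --pt "0 0 0.05 0 0.8" --pt "0 0 0.1 0 0.8" --pt "0 0 0.1 0 0.8" --pt "0 0 0.1 0 0.8"

```text
time_s: 5.28
tcp_pos: [653.8, 139.3, 13.7]
ee_rot: [0.99, -0.144, 0.0, -0.0]
wrist_force: [0.1, 0.4, -1.3]
opening: 42.0
```

move_arm --pt "0 0 0.05 0 0.8" --pt "0 0 0.05 0 0.8" --pt "0 0 0.05 0 0.8"

```text
time_s: 5.53
tcp_pos: [653.8, 139.3, 13.7]
ee_rot: [0.99, -0.144, 0.0, -0.0]
wrist_force: [-1.9, 0.2, 4.8]
opening: 41.9
```

```bash
python3 w.py w2
```

```text
5.5333 [653.8 139.3  13.7] -16.6 [ 0.45  0.65 -0.11  0.   -0.81  0.83] 41.90134624752484 [-1.9  0.2  4.8]
```

View pics/w2.png

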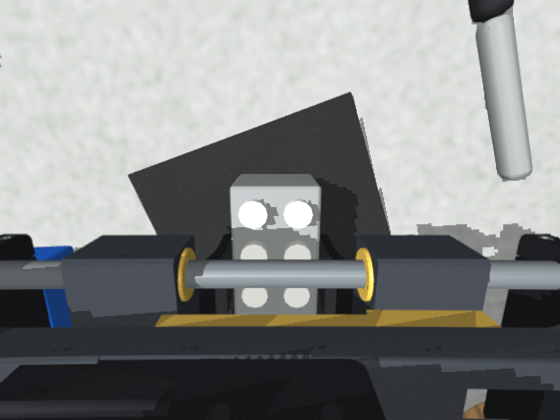

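```bash
python3 - <<'E'
from h import *
c=[653.8,139.3,13.7,-16.6]
print(goto(c,[442.6,17,140,-17]))
E
```

```text
(array([-1.675e+01,  1.775e+01, -1.263e+01,  1.000e-02]), 'rows>=6.6 lin, 0.1 spin')
```

move_arm --pt "0 0 0 0 0" --pt "0 0 0 0 0" --pt "0 0 0 0 0" --pt "0 0 0 0 0" --pt "0 0 0 0 0" --pt "0 0 -1 0 0" --pt "0 0 -3 0 0" --pt "0 0 -6 0 0" --pt "0 0 -9 0 0" --pt "0 0 -12.5 0 0"

```text
time_s: 6.42
tcp_pos: [652.9, 139.0, 138.9]
ee_rot: [0.99, -0.144, -0.001, 0.001]
wrist_force: [0.6, 0.5, -0.3]
opening: 86.1
```

move_arm --pt "-4 3 -2 0 0" --pt "-7 5.5 -4 0 0" --pt "-10 8 -6 0 0" --pt "-13 10.5 -7 0 0" --pt "-16 13 -7.5 0 0" --pt "-18 15 -7.5 0 0" --pt "-20 17 -7.5 0 0" --pt "-22.5 17.8 -7.5 0 0" --pt "-22.5 17.8 -7.5 0 0" --pt "-22.5 17.8 -7.5 0 0"

```text
time_s: 7.25
tcp_pos: [386.7, 32.8, 214.3]
ee_rot: [0.99, -0.144, 0.001, -0.001]
wrist_force: [0.3, -1.0, -0.3]
opening: 86.8
```

```bash
python3 w.py w3
```

```text
7.25 [386.7  32.8 214.3] -16.6 [ 0.51 -0.03 -0.54  0.   -1.06  0.77] 86.84422650949307 [ 0.3 -1.  -0.3]
```

View pics/w3.png

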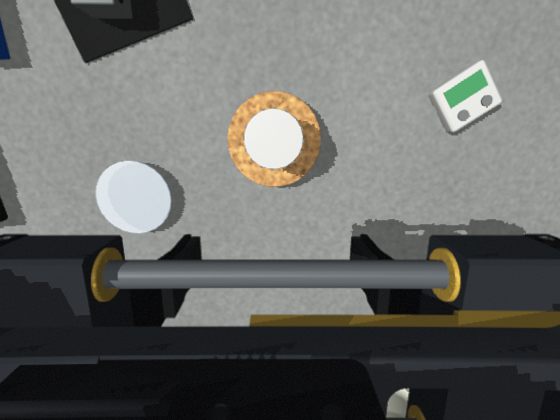

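```bash
python3 - <<'E'
from h import *
s,st=pickle.load(open('pics/w3.pkl','rb'))
hsv=cv2.cvtColor(s['img'],cv2.COLOR_RGB2HSV)
m=((hsv[...,1]>90)&(hsv[...,0]<25)).astype(np.uint8); m[225:]=0
m=cv2.morphologyEx(m,cv2.MORPH_CLOSE,np.ones((5,5)))
c=max(cv2.findContours(m,0,1)[0],key=cv2.contourArea);h=cv2.convexHull(c)
e=cv2.fitEllipse(h);print(e)
P=cast(s,h.reshape(-1,2),20,st);(cc,rr)=cv2.minEnclosingCircle(np.float32(P[:,:2]));print('cork',cc,rr, cv2.fitEllipse(np.float32(P[:,:2])))
j=((hsv[...,1]<25)&(hsv[...,2]>225)).astype(np.uint8); j[200:]=0;j[:,:230]=0;j[:,320:]=0;j[:90]=0
c=max(cv2.findContours(j,0,1)[0],key=cv2.contourArea)
P=cast(s,c.reshape(-1,2),68,st);print('jar',cv2.fitEllipse(np.float32(P[:,:2])))
J=cv2.fitEllipse(np.float32(P[:,:2]))[0]
cmd=np.r_[st['tcp_pos'],-16.6]
print(goto(cmd,[*J,39,-17]))
E
```

```text
((273.8880615234375, 138.48020935058594), (92.89295196533203, 95.44374084472656), 179.2761688232422)
cork (441.7425842285156, 18.791147232055664) 54.50481414794922 ((441.6878356933594, 18.837913513183594), (108.56603240966797, 108.6407241821289), 40.73686599731445)
jar ((444.8654479980469, 18.587688446044922), (57.07099533081055, 57.29772186279297), 100.73257446289062)
(array([ 5.980e+00, -3.000e-01,  1.753e+01,  1.000e-02]), 'rows>=4.4 lin, 0.1 spin')
```

move_arm --pt "3 -0.3 0 0 0" --pt "6 -0.3 1 0 0" --pt "6 -0.3 4 0 0" --pt "6 -0.3 7 0 0" --pt "6 -0.3 10 0 0" --pt "6 -0.3 12.5 0 0" --pt "6 -0.3 14.5 0 0" --pt "6 -0.3 16 0 0" --pt "6 -0.3 17 0 0" --pt "6 -0.3 17.5 0 0" --pt "6 -0.3 17.5 0 0" --pt "6 -0.3 17.5 0 0.3"

```text
time_s: 8.3
tcp_pos: [446.5, 18.9, 38.0]
ee_rot: [0.99, -0.144, 0.0, 0.0]
wrist_force: [-0.2, -0.1, 0.2]
opening: 84.7
```

move_arm --pt "0 0 0 0 0.6" --pt "0 0 0 0 0.6" --pt "0 0 0 0 0.6" --pt "0 0 0 0 0.6" --pt "0 0 0 0 0.6" --pt "0 0 0 0 0.6" --force 20

```text
time_s: 8.8
tcp_pos: [445.8, 18.8, 38.6]
ee_rot: [0.99, -0.144, 0.0, -0.0]
wrist_force: [-0.7, -0.3, 4.5]
opening: 59.0
```

```bash
python3 - <<'E'
from h import *
c=[445.8,18.8,38.6,-16.6]
print(goto(c,[548,417,120,-16.6]),goto(c,[548,417,63.6,-16.6]))
E
```

```text
(array([ -1.58, -41.08,  -8.14,  -0.  ]), 'rows>=10.1 lin, 0.0 spin') (array([ -1.58, -41.08,  -2.5 ,  -0.  ]), 'rows>=9.9 lin, 0.0 spin')
```

move_arm --pt "0 0 -0.7 0 0.6" --pt "0 0 -2 0 0.6" --pt "0 0 -4 0 0.6" --pt "0 0 -6.5 0 0.6" --pt "0 0 -9 0 0.6" --pt "0 -1.5 -10.5 0 0.6" --pt "0 -4 -11 0 0.6" --pt "-0.3 -7 -11 0 0.6" --pt "-0.5 -10 -11 0 0.6" --pt "-0.7 -13 -11 0 0.6" --pt "-0.9 -16 -11 0 0.6" --pt "-1 -19 -11 0 0.6"

```text
time_s: 9.8
tcp_pos: [489.9, 204.9, 148.3]
ee_rot: [0.99, -0.144, -0.0, 0.0]
wrist_force: [1.1, -0.5, -1.1]
opening: 59.2
```

move_arm --pt "0 -3 0 0 0.6" --pt "-0.1 -6 0 0 0.6" --pt "-0.2 -9 0 0 0.6" --pt "-0.3 -12 0 0 0.6" --pt "-0.4 -15 0 0 0.6" --pt "-0.5 -18 0 0 0.6" --pt "-0.6 -20.5 0.5 0 0.6" --pt "-0.6 -22.1 2 0 0.6" --pt "-0.6 -22.1 4 0 0.6" --pt "-0.6 -22.1 5.5 0 0.6" --pt "-0.6 -22.1 6.5 0 0.6" --pt "-0.6 -22.1 7 0 0.6"

```text
time_s: 10.8
tcp_pos: [546.7, 416.3, 76.0]
ee_rot: [0.99, -0.144, -0.001, 0.001]
wrist_force: [0.3, 0.0, -0.9]
opening: 59.2
```

move_arm --pt "0 0 0 0 0.6" --pt "0 0 0.3 0 0.6" --pt "0 0 0.6 0 0.6" --pt "0 0 0.9 0 0.6" --pt "0 0 1.1 0 0.6" --pt "0 0 1.2 0 0.6" --pt "0 0 1.3 0 0.6" --pt "0 0 1.3 0 0.6"

```text
time_s: 11.47
tcp_pos: [547.6, 417.1, 65.0]
ee_rot: [0.99, -0.144, -0.0, 0.0]
wrist_force: [0.1, -0.1, -1.5]
opening: 59.3
```

move_arm --pt "0 0 0.05 0 0.6" --pt "0 0 0.1 0 0.6" --pt "0 0 0.1 0 0.6"

```text
time_s: 11.72
tcp_pos: [547.7, 417.2, 64.0]
ee_rot: [0.99, -0.144, -0.0, -0.0]
wrist_force: [-1.0, -0.1, -0.9]
opening: 59.3
```

move_arm --pt "0 0 0.05 0 0.6" --pt "0 0 0.05 0 0.6"

```text
time_s: 11.88
tcp_pos: [547.7, 417.2, 63.7]
ee_rot: [0.99, -0.144, 0.0, -0.0]
wrist_force: [-1.1, 0.4, 0.1]
opening: 59.2
```

move_arm --pt "0 0 0.05 0 0.6" --pt "0 0 0.05 0 0.6"

```text
time_s: 12.05
tcp_pos: [547.8, 417.2, 63.7]
ee_rot: [0.99, -0.144, 0.0, -0.0]
wrist_force: [-1.3, -0.7, 2.0]
opening: 58.8
```

move_arm --pt "0 0 0 0 0" --pt "0 0 0 0 0" --pt "0 0 0 0 0" --pt "0 0 0 0 0" --pt "0 0 0 0 0" --pt "0 0 -1 0 0" --pt "0 0 -4 0 0" --pt "0 0 -8 0 0" --pt "0 0 -12 0 0" --pt "0 0 -16 0 0" --pt "0 0 -16 0 0" --pt "0 0 -16 0 0"

```text
time_s: 13.05
tcp_pos: [548.8, 418.3, 228.0]
ee_rot: [0.99, -0.144, 0.002, -0.004]
wrist_force: [-0.9, 0.3, -1.6]
opening: 87.1
```

```bash
cat > t.py <<'E'
import sys
from h import *
from cell import snapshot,r
n=sys.argv[1]
for k in("top","scene"):
    s=snapshot(k);pickle.dump(s,open(f'pics/{k}{n}.pkl','wb'));cv2.imwrite(f'pics/{k}{n}.png',s['img'][:,:,::-1])
E
python3 t.py 1;python3 - <<'E'
from h import *
c=[547.8,417.2,223.7,-16.6]
a=np.radians(-16.6)
print(goto(c,[507-85*np.cos(a),-410-85*np.sin(a),290,-16.6]))
E
```

```text
(array([11.22, 80.44, -6.63, -0.  ]), 'rows>=19.5 lin, 0.0 spin')
```

View pics/top1.png

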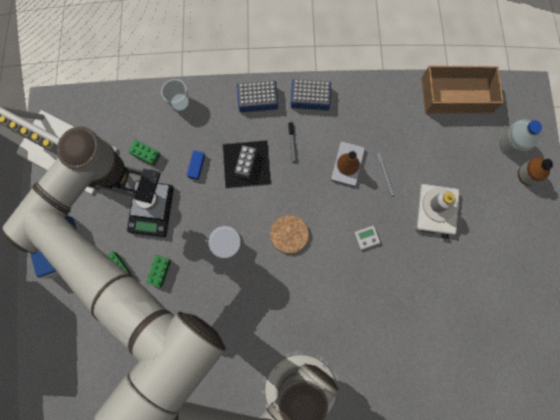

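move_arm --pt "0.5 4 -0.5 0 0" --pt "1 8 -1 0 0" --pt "1.5 12 -1.5 0 0" --pt "2 16 -2 0 0" --pt "2.5 20 -2 0 0" --pt "3 24 -2 0 0" --pt "3.5 28 -2 0 0" --pt "4 32 -2 0 0" --pt "4.5 36 -2 0 0" --pt "5 40 -2 0 0" --pt "5.5 44 -2 0 0" --pt "6 48 -2 0 0"

```text
time_s: 14.15
tcp_pos: [466.3, -61.8, 241.7]
ee_rot: [0.99, -0.144, -0.002, 0.0]
wrist_force: [1.3, 0.1, -0.2]
opening: 87.3
```

move_arm --pt "0.7 4 -0.5 0 0" --pt "1.4 8 -1 0 0" --pt "2 12 -1.5 0 0" --pt "2.6 16 -2 0 0" --pt "3.2 20 -2 0 0" --pt "3.8 24 -2 0 0" --pt "4.5 28 -2 0 0" --pt "5.2 31.5 -2 0 0" --pt "5.2 32.4 -2 0 0" --pt "5.2 32.4 -2 0 0" --pt "5.2 32.4 -2 0 0"

```text
time_s: 15.07
tcp_pos: [424.4, -385.1, 261.2]
ee_rot: [0.989, -0.145, -0.002, -0.001]
wrist_force: [-0.3, 1.0, 0.6]
opening: 87.2
```

```bash
python3 w.py w4
```

```text
15.0667 [ 424.4 -385.1  261.2] -16.7 [-0.45  0.27 -0.06 -0.   -1.24  1.73] 87.23110233031085 [-0.3  1.   0.6]
```

View pics/w4.png

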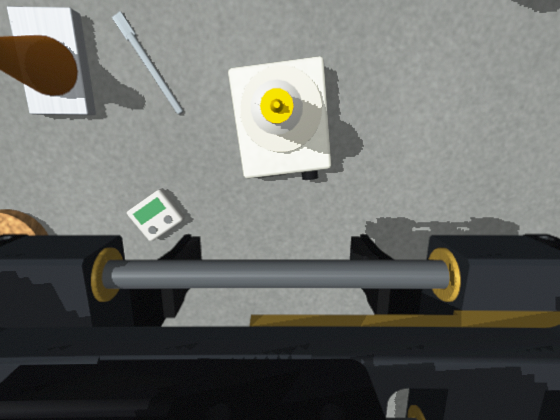

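```bash
python3 - <<'E'
from h import *
s,st=pickle.load(open('pics/w4.pkl','rb'))
hsv=cv2.cvtColor(s['img'],cv2.COLOR_RGB2HSV)
m=((hsv[...,1]>150)&(abs(hsv[...,0].astype(int)-29)<6)).astype(np.uint8);m[200:]=0
c=max(cv2.findContours(m,0,1)[0],key=cv2.contourArea);e=cv2.fitEllipse(c);print(e)
b=cast(s,[e[0]],149,st)[0];print('bottle',b)
print('plate',cast(s,[(284,109)],45,st), proj(s,[[507,-414,45],[507,-464,45],[507,-364,45],[557,-414,45],[457,-414,45]],st).round(0))
h=cast(s,[(229,70),(322,57),(331,166),(245,178)],40,st);print(h.round(1),h.mean(0))
t=pickle.load(open('pics/top1.pkl','rb'));hsv=cv2.cvtColor(t['img'],cv2.COLOR_RGB2HSV)
m=((hsv[...,1]>70)&(hsv[...,0]<25)).astype(np.uint8);m[:200]=0;m[270:]=0;m[:,:260]=0;m[:,330:]=0
m=cv2.morphologyEx(m,cv2.MORPH_CLOSE,np.ones((3,3)));c=max(cv2.findContours(m,0,1)[0],key=cv2.contourArea)
e=cv2.fitEllipse(cv2.convexHull(c));print(e,'cork top',cast(t,[e[0]],20))
cmd=np.r_[st['tcp_pos'],-16.7]
print(goto(cmd,[b[0],b[1],45+45,-16.7]))
E
```

```text
((276.3895263671875, 105.29844665527344), (32.01945495605469, 34.33847427368164), 176.00115966796875)
bottle [ 509.15642804 -411.10094237  149.        ]
plate [[ 509.36831085 -421.02744289   45.        ]] [[279. 113.]
 [319. 100.]
 [240. 125.]
 [267.  70.]
 [290. 153.]]
[[ 570.2 -371.    40. ]
 [ 552.1 -479.9   40. ]
 [ 425.5 -459.7   40. ]
 [ 442.4 -348.9   40. ]] [ 497.56649483 -414.89062376   40.        ]
((289.07989501953125, 233.8738250732422), (37.94609451293945, 38.40182876586914), 126.42019653320312) cork top [[439.4395505   18.34937214  20.        ]]
(array([ 8.86,  0.05, 17.12, -0.  ]), 'rows>=4.6 lin, 0.0 spin')
```

move_arm --pt "4 0 0 0 0" --pt "8 0 0 0 0" --pt "8.8 0 1 0 0" --pt "8.8 0 4 0 0" --pt "8.8 0 7 0 0" --pt "8.8 0 10 0 0" --pt "8.8 0 12.5 0 0" --pt "8.8 0 14.5 0 0" --pt "8.8 0 15.5 0 0" --pt "8.8 0 16 0 0" --pt "8.8 0 16 0 0" --pt "8.8 0 16 0 0"

```text
time_s: 16.12
tcp_pos: [510.5, -410.4, 104.3]
ee_rot: [0.99, -0.144, 0.001, 0.0]
wrist_force: [1.1, -0.7, -0.2]
opening: 87.4
```

move_arm --pt "-0.1 0 0.5 0 0.3" --pt "-0.1 0 0.5 0 0.6" --pt "-0.1 0 0.5 0 0.7" --pt "-0.1 0 0.5 0 0.7" --pt "-0.1 0 0.5 0 0.7" --pt "-0.1 0 0.5 0 0.7" --pt "-0.1 0 0.5 0 0.7" --pt "-0.1 0 0.5 0 0.7" --pt "-0.1 0 0.5 0 0.7"

```text
time_s: 16.87
tcp_pos: [508.7, -410.4, 98.2]
ee_rot: [0.99, -0.144, 0.0, 0.0]
wrist_force: [-0.2, -0.2, 0.4]
opening: 49.2
```

```bash
python3 - <<'E'
from h import *
c=[508.7,-410.4,98.2,-16.7]
print(goto(c,[441,18.5,73.2,-16.7]))
E
```

```text
(array([-18.81, -39.14,   2.5 ,  -0.  ]), 'rows>=10.4 lin, 0.0 spin')
```

move_arm --pt "0 0 -0.7 0 0.7" --pt "0 0 -2 0 0.7" --pt "0 0 -4 0 0.7" --pt "0 0 -6 0 0.7" --pt "-0.5 -1 -7 0 0.7" --pt "-1.5 -3 -7 0 0.7" --pt "-3 -5.5 -7 0 0.7" --pt "-4.5 -8.5 -7 0 0.7" --pt "-6.5 -11.5 -7 0 0.7" --pt "-8.5 -14.5 -7 0 0.7" --pt "-10 -17.5 -7 0 0.7" --pt "-11.5 -20.5 -7 0 0.7"

```text
time_s: 17.87
tcp_pos: [455.3, -178.8, 167.8]
ee_rot: [0.989, -0.145, -0.0, -0.0]
wrist_force: [0.5, 1.3, -1.4]
opening: 49.3
```

move_arm --pt "-1.2 -3 0 0 0.7" --pt "-2.4 -6 0 0 0.7" --pt "-3.6 -9 0 0 0.7" --pt "-4.8 -12 0 0 0.7" --pt "-6 -15 0 0 0.7" --pt "-6.8 -17.5 0 0 0.7" --pt "-7.3 -18.6 1.5 0 0.7" --pt "-7.3 -18.6 3.5 0 0.7" --pt "-7.3 -18.6 5.5 0 0.7" --pt "-7.3 -18.6 7 0 0.7" --pt "-7.3 -18.6 8 0 0.7" --pt "-7.3 -18.6 8.5 0 0.7"

```text
time_s: 18.87
tcp_pos: [438.3, 18.1, 81.6]
ee_rot: [0.99, -0.144, -0.002, 0.001]
wrist_force: [0.0, -0.0, -1.7]
opening: 49.4
```

move_arm --pt "0 0 0 0 0.7" --pt "0 0 0.2 0 0.7" --pt "0 0 0.4 0 0.7" --pt "0 0 0.5 0 0.7" --pt "0 0 0.6 0 0.7" --pt "0 0 0.7 0 0.7" --pt "0 0 0.7 0 0.7"

```text
time_s: 19.45
tcp_pos: [440.2, 18.2, 76.1]
ee_rot: [0.99, -0.144, 0.0, -0.0]
wrist_force: [0.2, -0.1, -0.5]
opening: 49.1
```

move_arm --pt "0 0 0.1 0 0.7" --pt "0 0 0.2 0 0.7" --pt "0 0 0.2 0 0.7" --pt "0 0 0.2 0 0.7"

```text
time_s: 19.78
tcp_pos: [440.2, 18.2, 74.0]
ee_rot: [0.99, -0.144, -0.0, 0.0]
wrist_force: [0.3, -0.0, -0.9]
opening: 49.3
```

move_arm --pt "0 0 0.05 0 0.7" --pt "0 0 0.05 0 0.7"

```text
time_s: 19.95
tcp_pos: [440.2, 18.2, 73.5]
ee_rot: [0.99, -0.144, -0.0, 0.0]
wrist_force: [-0.5, -0.5, -1.8]
opening: 49.2
```

move_arm --pt "0 0 0.05 0 0.7" --pt "0 0 0.05 0 0.7"

```text
time_s: 20.12
tcp_pos: [440.3, 18.2, 73.2]
ee_rot: [0.99, -0.144, 0.0, 0.0]
wrist_force: [-0.4, -0.3, -1.2]
opening: 49.1
```

move_arm --pt "0 0 0.05 0 0.7" --pt "0 0 0.05 0 0.7"

```text
time_s: 20.28
tcp_pos: [440.5, 18.2, 73.1]
ee_rot: [0.99, -0.144, 0.0, 0.0]
wrist_force: [-1.9, -0.4, 4.9]
opening: 49.6
```

move_arm --pt "0 0 0 0 0" --pt "0 0 0 0 0" --pt "0 0 0 0 0" --pt "0 0 0 0 0" --pt "0 0 0 0 0" --pt "0 0 -1 0 0" --pt "0 0 -3 0 0" --pt "0 0 -6 0 0" --pt "0 0 -10 0 0" --pt "0 0 -14 0 0" --pt "0 0 -16 0 0" --pt "0 0 -16 0 0"

```text
time_s: 21.28
tcp_pos: [443.2, 19.0, 238.0]
ee_rot: [0.99, -0.144, 0.005, -0.002]
wrist_force: [0.6, -0.2, -0.9]
opening: 87.0
```

```bash
python3 t.py 2;python3 - <<'E'
from h import *
c=[440.5,18.2,233,-16.7]
a=np.radians(-16.6)
print(goto(c,[637-85*np.cos(a),-159-85*np.sin(a),233,-16.6]))
im=cv2.imread('pics/top2.png');cv2.imwrite('pics/c.png',cv2.resize(im[120:270,270:470],None,fx=4,fy=4,interpolation=cv2.INTER_CUBIC))
E
```

```text
(array([15.41, 11.34, -0.  , -0.  ]), 'rows>=4.6 lin, 0.0 spin')
```

View pics/c.png

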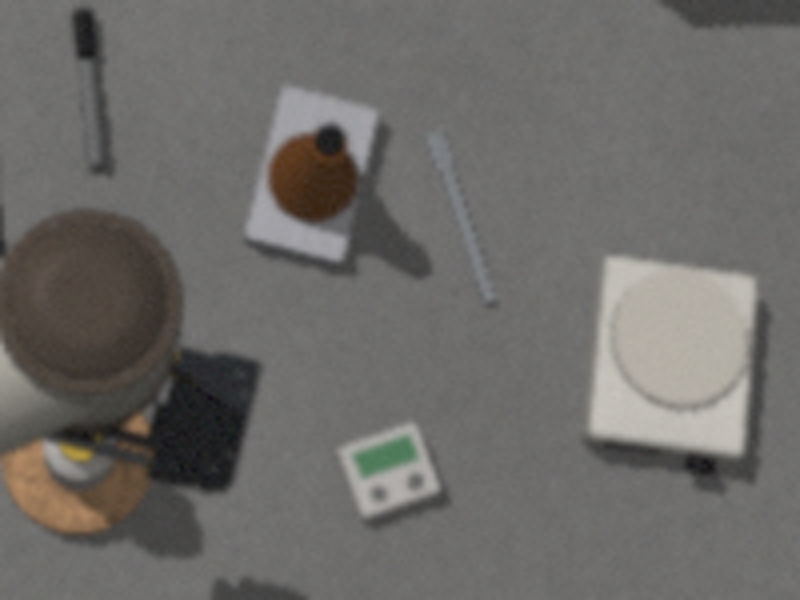

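move_arm --pt "3.5 2.5 0 0 0" --pt "7 5 0 0 0" --pt "10.5 7.6 0 0 0" --pt "14 10.2 0 0 0" --pt "15.4 11.3 0 0 0" --pt "15.4 11.3 0 0 0" --pt "15.4 11.3 0 0 0" --pt "15.4 11.3 0 0 0"

```text
time_s: 22.05
tcp_pos: [554.4, -133.9, 230.6]
ee_rot: [0.989, -0.145, -0.002, 0.0]
wrist_force: [-0.5, -0.6, -0.4]
opening: 86.9
```

```bash
python3 w.py w5
```

```text
22.05 [ 554.4 -133.9  230.6] -16.6 [ 0.05  0.29 -0.11 -0.   -1.17  1.23] 86.89226638412987 [-0.5 -0.6 -0.4]
```

View pics/w5.png

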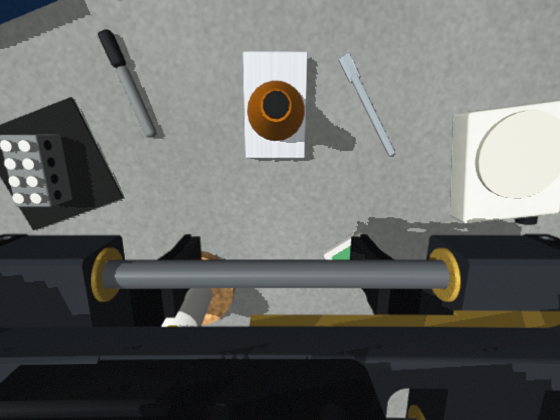

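```bash
python3 - <<'E'
from h import *
s,st=pickle.load(open('pics/w5.pkl','rb'))
b=cast(s,[(276,104.5)],130,st)[0];print('flask',b)
h=cast(s,[(243,52),(307,52),(306.5,157),(247,158.5)],20,st);print(h.round(1),h.mean(0))
d=np.roll(h,-1,0)-h;print(np.linalg.norm(d,axis=1),np.degrees(np.arctan2(d[:,1],d[:,0])))
cmd=np.r_[st['tcp_pos'],-16.6]
print(goto(cmd,[b[0],b[1],86,-16.6]), goto([*b[:2],86,-16.6],[507.5,-416,45+66,-16.6]))
E
```

```text
flask [ 639.0124582  -159.63208624  130.        ]
[[ 710.9 -142.3   20. ]
 [ 690.2 -211.9   20. ]
 [ 576.7 -181.    20. ]
 [ 596.  -109.7   20. ]] [ 643.47488195 -161.20332988   20.        ]
[ 72.53381517 117.61979685  73.86418185 119.41835541] [-106.57452525  164.76638604   74.83895098  -15.88142658]
(array([ 8.84,  0.05, 14.46, -0.  ]), 'rows>=4.1 lin, 0.0 spin') (array([-5.28, 28.33, -2.5 , -0.  ]), 'rows>=6.9 lin, 0.0 spin')
```

move_arm --pt "4 0 0 0 0" --pt "8 0 0 0 0" --pt "8.8 0 1 0 0" --pt "8.8 0 4 0 0" --pt "8.8 0 7 0 0" --pt "8.8 0 10 0 0" --pt "8.8 0 12 0 0" --pt "8.8 0 13.5 0 0" --pt "8.8 0 14.2 0 0" --pt "8.8 0 14.2 0 0" --pt "8.8 0 14.2 0 0.3" --pt "8.8 0 14.2 0 0.5"

```text
time_s: 23.1
tcp_pos: [640.7, -158.9, 92.3]
ee_rot: [0.99, -0.144, 0.001, -0.0]
wrist_force: [0.1, -0.3, 0.2]
opening: 80.0
```

move_arm --pt "0 0 0 0 0.6" --pt "0 0 0 0 0.7" --pt "0 0 0 0 0.85" --pt "0 0 0 0 0.85" --pt "0 0 0 0 0.85" --pt "0 0 0 0 0.85" --pt "0 0 0 0 0.85" --pt "0 0 0 0 0.85" --pt "0 0 0 0 0.85" --pt "0 0 0 0 0.85"

```text
time_s: 23.93
tcp_pos: [639.7, -159.3, 90.5]
ee_rot: [0.99, -0.144, -0.0, 0.0]
wrist_force: [-1.0, -0.9, -0.2]
opening: 27.4
```

move_arm --pt "0 0 -0.7 0 0.85" --pt "0 0 -2 0 0.85" --pt "0 0 -4 0 0.85" --pt "0 0 -6 0 0.85" --pt "-0.2 1 -8 0 0.85" --pt "-0.6 3 -8 0 0.85" --pt "-1.1 6 -8 0 0.85" --pt "-1.7 9 -8 0 0.85" --pt "-2.3 12 -8 0 0.85" --pt "-2.8 15 -8 0 0.85" --pt "-3.4 18 -8 0 0.85" --pt "-4 21 -8 0 0.85"

```text
time_s: 24.93
tcp_pos: [540.5, -349.9, 170.7]
ee_rot: [0.99, -0.144, -0.0, -0.0]
wrist_force: [0.4, -0.6, -1.3]
opening: 27.2
```

move_arm --pt "-0.6 3 0 0 0.85" --pt "-1.1 5.5 0 0 0.85" --pt "-1.3 7.1 0 0 0.85" --pt "-1.3 7.4 0.7 0 0.85" --pt "-1.3 7.4 2 0 0.85" --pt "-1.3 7.4 3.2 0 0.85" --pt "-1.3 7.4 4 0 0.85" --pt "-1.3 7.4 4.4 0 0.85" --pt "-1.3 7.4 4.7 0 0.85" --pt "-1.3 7.4 4.9 0 0.85" --pt "-1.3 7.4 5 0 0.85" --pt "-1.3 7.4 5 0 0.85"

```text
time_s: 25.93
tcp_pos: [508.2, -416.2, 120.8]
ee_rot: [0.99, -0.144, 0.0, 0.0]
wrist_force: [-0.5, 0.4, -2.0]
opening: 26.8
```

move_arm --pt "0 0 0.1 0 0.85" --pt "0 0 0.2 0 0.85" --pt "0 0 0.3 0 0.85" --pt "0 0 0.4 0 0.85" --pt "0 0 0.4 0 0.85" --pt "0 0 0.4 0 0.85"

```text
time_s: 26.43
tcp_pos: [507.8, -416.2, 116.5]
ee_rot: [0.99, -0.144, -0.0, -0.0]
wrist_force: [0.4, -0.5, -1.3]
opening: 27.0
```

move_arm --pt "0 0 0.05 0 0.85" --pt "0 0 0.05 0 0.85" --pt "0 0 0.05 0 0.85"

```text
time_s: 26.68
tcp_pos: [507.9, -416.3, 116.0]
ee_rot: [0.99, -0.144, -0.0, 0.0]
wrist_force: [-0.5, -0.4, -2.5]
opening: 27.3
```

move_arm --pt "0 0 0.05 0 0.85" --pt "0 0 0.05 0 0.85"

```text
time_s: 26.85
tcp_pos: [507.8, -416.2, 115.5]
ee_rot: [0.99, -0.144, -0.0, -0.0]
wrist_force: [0.2, -0.5, -1.7]
opening: 27.2
```

move_arm --pt "0 0 0.05 0 0.85" --pt "0 0 0.05 0 0.85"

```text
time_s: 27.02
tcp_pos: [507.9, -416.3, 115.4]
ee_rot: [0.99, -0.144, 0.0, 0.0]
wrist_force: [-0.7, -0.3, -1.1]
opening: 26.9
```

move_arm --pt "0 0 0.05 0 0.85" --pt "0 0 0.05 0 0.85"

```text
time_s: 27.18
tcp_pos: [507.9, -416.4, 115.4]
ee_rot: [0.99, -0.144, 0.0, 0.0]
wrist_force: [-0.9, 0.5, 2.9]
opening: 27.2
```

move_arm --pt "0 0 0 0 0" --pt "0 0 0 0 0" --pt "0 0 0 0 0" --pt "0 0 0 0 0" --pt "0 0 0 0 0" --pt "0 0 0 0 0" --pt "0 0 -2 0 0" --pt "0 0 -5 0 0" --pt "0 0 -9 0 0" --pt "0 0 -11 0 0" --pt "0 0 -11 0 0" --pt "0 0 -11 0 0"

```text
time_s: 28.18
tcp_pos: [508.5, -416.4, 226.3]
ee_rot: [0.99, -0.144, 0.002, 0.0]
wrist_force: [0.2, -0.5, -0.2]
opening: 86.3
```

```bash
python3 - <<'E'
from h import *
c=[507.9,-416.4,225,-16.6]
a=np.radians(-16.6)
print(goto(c,[655-75*np.cos(a),139-75*np.sin(a),222,-16.6]))
E
```

```text
(array([ -9.27, -57.43,   0.3 ,  -0.  ]), 'rows>=14.0 lin, 0.0 spin')
```

move_arm --pt "-0.6 -4 0 0 0" --pt "-1.2 -8 0 0 0" --pt "-1.9 -12 0 0 0" --pt "-2.6 -16 0 0 0" --pt "-3.2 -20 0 0 0" --pt "-3.9 -24 0 0 0" --pt "-4.5 -28 0 0 0" --pt "-5.2 -32 0 0 0" --pt "-5.8 -36 0 0 0" --pt "-6.5 -40 0 0 0" --pt "-7.1 -44 0 0 0" --pt "-7.8 -48 0 0 0"

```text
time_s: 29.18
tcp_pos: [569.3, 67.9, 222.9]
ee_rot: [0.99, -0.144, -0.001, 0.001]
wrist_force: [1.5, 0.1, 0.2]
opening: 86.6
```

move_arm --pt "-0.6 -4 0 0 0" --pt "-1.2 -8 0 0 0" --pt "-1.5 -9.4 0 0 0" --pt "-1.5 -9.4 0 0 0" --pt "-1.5 -9.4 0 0 0" --pt "-1.5 -9.4 0 0 0"

```text
time_s: 29.68
tcp_pos: [582.1, 159.4, 223.5]
ee_rot: [0.989, -0.145, -0.001, 0.001]
wrist_force: [0.7, -1.1, 0.6]
opening: 86.8
```

```bash
python3 w.py w6; python3 t.py 3
```

```text
29.6833 [582.1 159.4 223.5] -16.6 [ 0.54  0.35 -0.04 -0.   -1.18  0.75] 86.75705318857653 [ 0.7 -1.1  0.6]
```

View pics/w6.png

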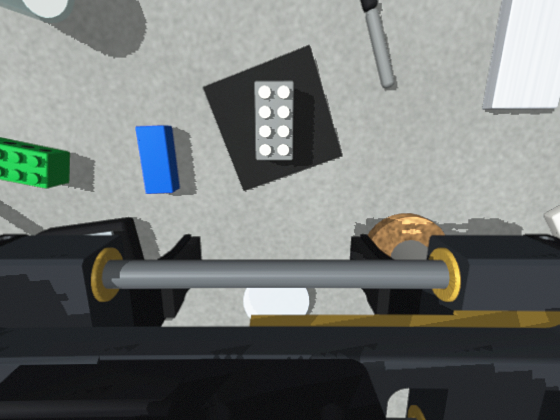

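View pics/scene3.png

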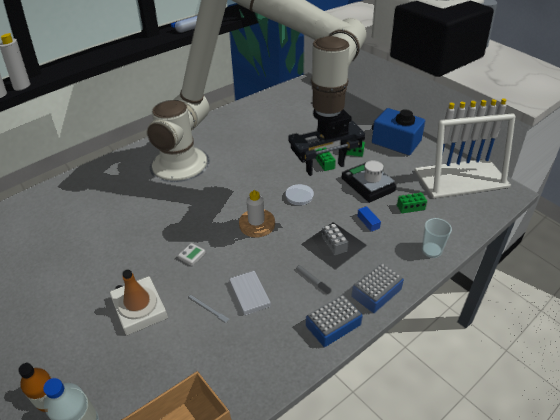

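```bash
python3 - <<'E'
from h import *
s,st=pickle.load(open('pics/w6.pkl','rb'))
b=cast(s,[(264.5,92),(283.5,92),(264.5,150),(283.5,150)],50,st);print(b.mean(0));m=b.mean(0)
cmd=np.r_[st['tcp_pos'],-16.6]
print(goto(cmd,[m[0],m[1],14,-16.6]))
E
```

```text
[655.76162166 138.76855258  50.        ]
(array([ 7.64, -0.13, 20.95, -0.  ]), 'rows>=5.3 lin, 0.0 spin')
```

move_arm --pt "4 -0.1 0 0 0" --pt "7.6 -0.1 1 0 0" --pt "7.6 -0.1 5 0 0" --pt "7.6 -0.1 9 0 0" --pt "7.6 -0.1 12.5 0 0" --pt "7.6 -0.1 15.5 0 0" --pt "7.6 -0.1 18 0 0" --pt "7.6 -0.1 19.5 0 0" --pt "7.6 -0.1 20.2 0 0" --pt "7.6 -0.1 20.6 0 0" --pt "7.6 -0.1 20.6 0 0" --pt "7.6 -0.1 20.6 0 0.2"

```text
time_s: 30.83
tcp_pos: [656.8, 139.6, 19.9]
ee_rot: [0.99, -0.144, 0.001, -0.001]
wrist_force: [0.5, 0.4, -0.4]
opening: 84.9
```

move_arm --pt "0 0 0 0 0.6" --pt "0 0 0 0 0.8" --pt "0 0 0 0 0.8" --pt "0 0 0 0 0.8" --pt "0 0 0 0 0.8" --pt "0 0 0 0 0.8" --pt "0 0 0 0 0.8" --pt "0 0 0 0 0.8"

```text
time_s: 31.5
tcp_pos: [655.8, 139.6, 18.6]
ee_rot: [0.99, -0.144, -0.0, 0.0]
wrist_force: [0.2, -0.4, -0.4]
opening: 41.9
```

move_arm --pt "0 0 -0.7 0 0.8" --pt "0 0 -2 0 0.8" --pt "0 0 -4 0 0.8" --pt "0 0 -6 0 0.8" --pt "0.3 1.2 -7 0 0.8" --pt "0.8 3 -7 0 0.8" --pt "1.5 6 -7 0 0.8" --pt "2.3 9 -7 0 0.8" --pt "3 12 -7 0 0.8" --pt "3.8 15 -7 0 0.8" --pt "4.6 18 -7 0 0.8" --pt "5.3 21 -7 0 0.8"

```text
time_s: 32.5
tcp_pos: [646.2, -78.9, 89.3]
ee_rot: [0.989, -0.145, 0.0, -0.0]
wrist_force: [0.0, -0.5, -1.3]
opening: 41.9
```

move_arm --pt "0.8 3 0 0 0.8" --pt "1.5 6 0 0 0.8" --pt "1.9 7.6 0 0 0.8" --pt "2.1 8.2 0.7 0 0.8" --pt "2.1 8.2 2 0 0.8" --pt "2.1 8.2 3.2 0 0.8" --pt "2.1 8.2 4 0 0.8" --pt "2.1 8.2 4.4 0 0.8" --pt "2.1 8.2 4.7 0 0.8" --pt "2.1 8.2 4.9 0 0.8" --pt "2.1 8.2 4.9 0 0.8" --pt "2.1 8.2 4.9 0 0.8"

```text
time_s: 33.5
tcp_pos: [643.8, -161.0, 39.9]
ee_rot: [0.99, -0.144, 0.0, 0.0]
wrist_force: [-1.0, 0.1, -1.5]
opening: 41.7
```

move_arm --pt "0 0 0.1 0 0.8" --pt "0 0 0.2 0 0.8" --pt "0 0 0.3 0 0.8" --pt "0 0 0.4 0 0.8" --pt "0 0 0.4 0 0.8" --pt "0 0 0.4 0 0.8"

```text
time_s: 34.0
tcp_pos: [643.3, -161.4, 35.5]
ee_rot: [0.99, -0.144, -0.0, -0.0]
wrist_force: [-0.3, 0.6, -0.8]
opening: 41.8
```

move_arm --pt "0 0 0.05 0 0.8" --pt "0 0 0.05 0 0.8" --pt "0 0 0.05 0 0.8"

```text
time_s: 34.25
tcp_pos: [643.4, -161.3, 35.0]
ee_rot: [0.99, -0.144, 0.0, 0.0]
wrist_force: [0.1, -0.1, 0.2]
opening: 41.7
```

move_arm --pt "0 0 0.05 0 0.8" --pt "0 0 0.05 0 0.8"

```text
time_s: 34.42
tcp_pos: [643.5, -161.3, 34.6]
ee_rot: [0.99, -0.144, 0.0, 0.0]
wrist_force: [0.1, -0.8, -0.7]
opening: 41.9
```

move_arm --pt "0 0 0.05 0 0.8" --pt "0 0 0.05 0 0.8"

```text
time_s: 34.58
tcp_pos: [643.5, -161.3, 34.6]
ee_rot: [0.99, -0.144, 0.0, 0.0]
wrist_force: [-0.8, 0.7, 1.1]
opening: 41.9
```

Contact made; release, rise and back off for a final look.

move_arm --pt "0 0 0 0 0" --pt "0 0 0 0 0" --pt "0 0 0 0 0" --pt "0 0 0 0 0" --pt "0 0 0 0 0" --pt "0 0 0 0 0" --pt "0 0 -2 0 0" --pt "0 0 -5 0 0" --pt "0 0 -9 0 0" --pt "0 0 -13 0 0" --pt "0 0 -17 0 0" --pt "0 0 -20 0 0"

```text
time_s: 35.58
tcp_pos: [644.1, -161.6, 238.4]
ee_rot: [0.99, -0.144, 0.002, 0.0]
wrist_force: [0.8, -0.7, 0.5]
opening: 86.8
```

move_arm --pt "-3 -2 0 0 0" --pt "-6 -3 0 0 0" --pt "-9 -3 0 0 0" --pt "-9 -3 0 0 0" --pt "-9 -3 0 0 0" --pt "-9 -3 0 0 0"

```text
time_s: 36.08
tcp_pos: [566.3, -106.9, 234.6]
ee_rot: [0.99, -0.144, 0.001, -0.0]
wrist_force: [-0.4, -0.8, -0.5]
opening: 87.2
```

```bash
python3 w.py w7; python3 t.py 4; python3 -c "
import cv2
im=cv2.imread('pics/scene4.png');cv2.imwrite('pics/d.png',cv2.resize(im[120:340,80:420],None,fx=2.3,fy=2.3,interpolation=cv2.INTER_CUBIC))"
```

```text
36.0833 [ 566.3 -106.9  234.6] -16.6 [ 0.09  0.29 -0.1   0.   -1.18  1.19] 87.220702733662 [-0.4 -0.8 -0.5]
```

View pics/w7.png

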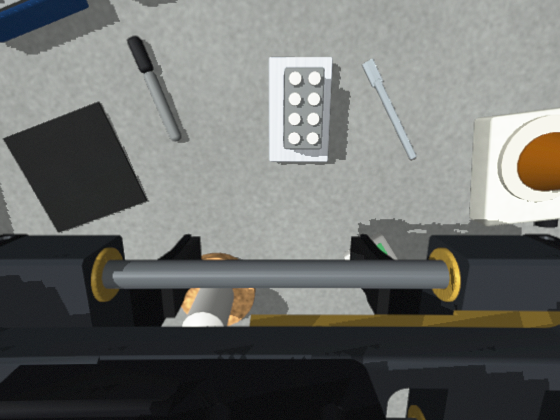

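View pics/top4.png

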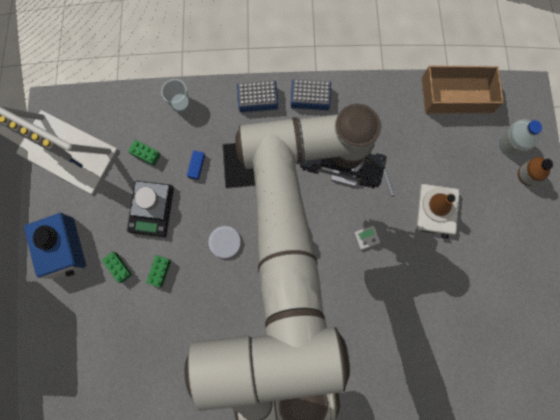

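View pics/d.png

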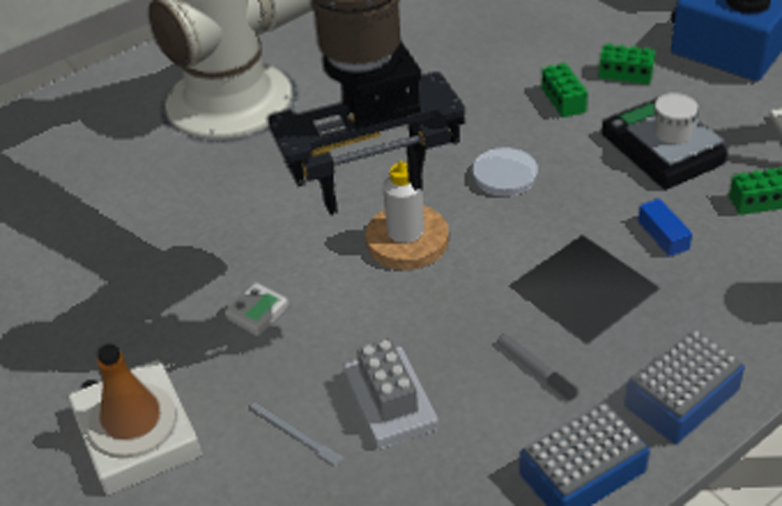

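```bash
python3 - <<'E'
from h import *
s,st=pickle.load(open('pics/w7.pkl','rb'))
b=cast(s,[(295,78),(314.5,78),(293.5,138),(312.5,138)],66,st);d=b[0]+b[1]-b[2]-b[3];print('rack',b.mean(0),np.degrees(np.arctan2(d[1],d[0])))
print('plate',cast(s,[(269,57),(331.5,57),(329,160),(271,161)],20,st).mean(0))
t=pickle.load(open('pics/top4.pkl','rb'))
g=cv2.cvtColor(t['img'],cv2.COLOR_RGB2HSV)
j=((g[...,1]<40)&(g[...,2]>140)).astype(np.uint8);M=np.zeros_like(j);M[185:212,133:162]=1
c=max(cv2.findContours(j*M,0,1)[0],key=cv2.contourArea);(x,y),rr=cv2.minEnclosingCircle(c);print('jar',cast(t,[(x,y)],93),rr*2.8)
k=(g[...,2]<50).astype(np.uint8);M[:]=0;M[188:206,442:460]=1
c=max(cv2.findContours(k*M,0,1)[0],key=cv2.contourArea);(x,y),rr=cv2.minEnclosingCircle(c);print('stopper',(x,y),cast(t,[(x,y)],155))
sc=pickle.load(open('pics/scene4.pkl','rb'))
g=cv2.cvtColor(sc['img'],cv2.COLOR_RGB2HSV);y=((g[...,1]>150)&(abs(g[...,0].astype(int)-28)<7)).astype(np.uint8);M[:]=0;M[185:210,240:265]=1
c=max(cv2.findContours(y*M,0,1)[0],key=cv2.contourArea);x,yy,w,h=cv2.boundingRect(c);print(x,yy,w,h,'capcentre pred',proj(sc,[[440.5,18.2,117]]),x+w/2)
print(cv2.fitEllipse(c))
E
```

```text
rack [ 643.98737339 -161.24776527   66.        ] -16.846831693940402
plate [ 644.39658006 -161.07248801   20.        ]
jar [[546.67374447 409.50770508  93.        ]] 46.22148513793945
stopper (450.5, 197.89999389648438) [[ 504.7538748  -412.85675309  155.        ]]
250 190 8 11 capcentre pred [[254.07471324 195.86975014]] 254.0
((253.67996215820312, 195.1549835205078), (7.673975467681885, 10.270050048828125), 3.1393516063690186)
```

```bash
python3 - <<'E'
from h import *
t=pickle.load(open('pics/top4.pkl','rb'))
im=t['img'][:,:,::-1]
cv2.imwrite('pics/e.png',np.hstack([cv2.resize(im[170:245,115:190],(400,400),interpolation=cv2.INTER_CUBIC),cv2.resize(im[170:245,405:480],(400,400),interpolation=cv2.INTER_CUBIC)]))
th=np.linspace(0,2*np.pi,9)
print((proj(t,[[547,417,93],[547,417,45],[508,-416,155],[508,-416,45]])-[115,170])*400/75)
E
```

```text
[[ 159.41190326  141.20901574]
 [ 182.97760137  158.23829582]
 [1794.81831486  142.23302354]
 [1731.37501436  181.33048188]]
```

View pics/e.png

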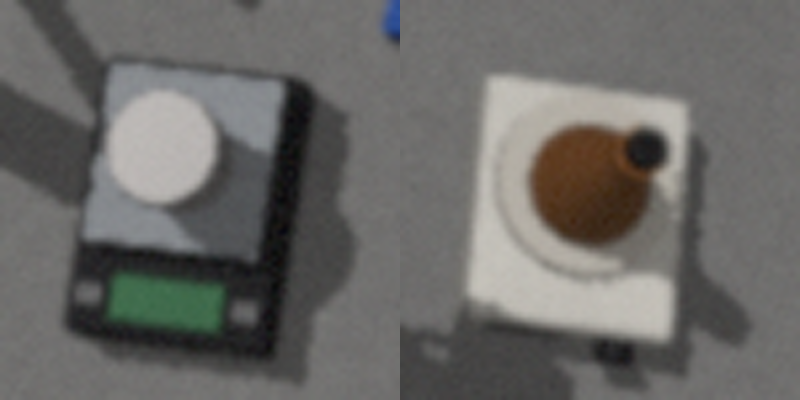

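```bash
python3 -c "
from cell import r,workorder
print(r.observe()['time_s'],workorder.close_job())"
```

```text
the job is handed in; nothing more can be done
36.2333 None
```

I've put all four objects on their stations and handed the job in at about 36 s of the 138 s. No verdict came back.

I parked the rack on the rubber mat, then moved the jar to the balance, the bottle to the cork mat, the flask to the stirrer and the rack to the cold plate. Each was lowered in small steps until the wrist read about 1–5 N of contact, then released.

| Object | Last check |
|---|---|
| Rack | About 1 mm from the plate centre and within about 1° of its long side (wrist camera) |
| Jar | About 3 mm from where I aimed, at the pan centre (enlarged top view) |
| Flask | About 4 mm from where I aimed, at the stirrer plate centre (enlarged top view) |
| Bottle | Within about 1 pixel of the expected spot (scene camera); the arm hid it from the top camera |

- **Other checks:** The pictures showed everything upright, nothing knocked over, and the gripper open and clear. I did not measure tilt.
- **Disagreements:** An automatic mask for the jar put it 7.5 mm off. It had caught only part of the lid, at 46 mm instead of 60 mm, so I went by the enlarged picture instead. At the start, the scene camera also put the cork mat a few millimetres from the top camera's position; I placed the bottle using the wrist and top measurements, which agreed within about 2–3 mm.

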